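Zero the bench readout with the stylus

ROBOT

A 6-joint arm with a two-finger parallel gripper is mounted at the origin on a cart in front of the work surface, level with it; the furniture and walls round the work are solid. World frame = base frame: x ahead of the robot, y to its left, z up, the work surface at z = 0. Lengths are in m, angles in rad, forces in N, time in s.
With the tool pointing down it reaches from about 0.35 to 0.775 m from the base axis. Payload 7.3 kg.
Tool frame: the origin (TCP) lies midway between the tips of the shut fingers; the grasp point (between the pads) lies 19 mm behind it (robot.tcp_to_grasp is the distance from the TCP to the grasp point, in m); z points along the fingers, y is the line along which they close (so a half turn about z gives the same grasp; the last joint's range is limited). The gripper opens to 92 mm and grips with 3 to 60 N. Pads are 19 mm wide; open, the fingers measure 130 mm over their backs; the gripper's body (75 mm by 190 mm) begins 47 mm behind the grasp point.
Start: joints at [1.123, 0.342, 1.524, -0, 1.275, -0.146], TCP at [0.156, 0.501, 0.227] pointing down, gripper open.
Joint ranges: [-2.53, 2.53], [-0.77, 2.02], [0.04, 2.7], [-1, 4.14], [0.28, 2.66], [-3.11, 3.11]. Speed limits (rad/s): [2.57, 2.57, 3.14, 3.14, 3.14, 3.14].

INTERFACE

Orientations are given as [roll, pitch, yaw] about the fixed x, y, z axes, in that order (R = Rz(yaw) Ry(pitch) Rx(roll)).
In Python, from cell import readout, cams, ticket, robot gives the robot as it stands. The module is installed in compiled form; this text tells all that it offers.
- The arm moves only by the tool jog_arm, never from a script. Its argument "plan" is a list of rows, each a list of 5 numbers: the shift along the world's x, y, z each as a share of 0.08 m, from -1 to 1, then the turn about the world's z as a share of 90 degrees, from -1 to 1, then the opening, from -1 (shut) to 1 (fully open). A call has 1 to 12 rows; each row is the pose to reach, as a shift and turn from the pose commanded when the call began; what a row does not reach only later rows make up. A row lasts 1/10 s, in which the tool goes at most 50 mm and 8.59 degrees, less where a joint would pass 70% of its speed; a pose out of reach is approached as far as the arm can. A call with a number of a shift or a turn outside -1 to 1 is refused whole. A call with a gripper value outside its range is refused whole. The fingers move at their own pace and stop on an object; "squeeze" is the grip in N (left out, the last holds). Time passes only in rows, so rows that repeat a pose let the fingers close. It gives the time, the measured TCP pose, the force, the opening and the grip force at its end, in the units of the state.
- readout.observe(): the state, without advancing time (a new reading comes with each control period).
- cams.read_camera(name): name is "scene" or "top"; returns the picture (480x640x3 uint8, blue, green, red); there is no depth.
- cams.calibration(name): a dict with "K" (3x3 intrinsics, pixels), "world_from_camera" (4x4, takes a point from camera to world coordinates). Camera axes: x right, y down, z forward; pixel columns grow to the right and rows downward; lengths in m; the calibration is good to about 2 mm. A picture is of the moment at which its call begins. calibration takes no time and is no camera call.
- ticket.hand_in(): hands the job in; it is judged then, once.
The state is a dict: "time": time; "qpos": joint angles; "qvel": joint speeds; "joint_efforts": joint torques, N m; "tool_pos": TCP position; "tool_rot": TCP orientation; "contact_force": force on the tool from outside, world axes, zero at the start; "torque": the same for the moment, N m; "opening": finger opening in m; "grip_force": force on a finger pad.
Only numpy, scipy, OpenCV 4.12 (cv2) and the standard library are available. Lean on these libraries where they do the work, as an engineer would, in place of code of your own. Each camera call takes 0.05 s, during which the arm holds its last target. There are 200 camera calls.

TASK

Zero the bench readout: take the orange-handled stylus out of its wooden block, push the green button, which lies sunk in the readout's top, right down with the stylus tip for a moment, and leave the red button alone. Then put the stylus back in its block, standing upright with its black collar resting on the wood, and let go of it.

Things in the scene. Friction and masses are not known exactly. Their poses are not given: they have to be found in the camera images.
- stylus: Stylus, 131 mm long, 80 g, standing tip down in its block, tip 7 mm above the bench. Origin: centre of its tip; z along it towards the handle (up). Round about z: steel shank 8 mm in diameter to z = 50 mm, widening to 20 mm at 65 mm; black collar 38 mm in diameter, z = 65 to 71 mm; orange handle 20 mm in diameter, z = 71 to 131 mm (grip here from above, any yaw).
- stand_hole (a point): Centre of the mouth of the hole in the stylus's wooden block (75 x 75 mm, 72 mm high, fixed to the bench), at its top face; z up. The through hole is 25 mm in diameter with a small chamfer. The stylus's collar rests on the top face; its tip is then 65 mm below this point.
- readout: Readout of a measuring scale: flat grey box fixed to the bench, 110 mm deep (x), 150 mm wide (y), 45 mm high, with a black display hood, 65 mm high, along its back from x = 15 mm. Origin: centre of its underside; x points from the buttons to the hood, z up. Green button at x = -22, y = -36 mm, red button at x = -22, y = 36 mm.
- zero_top (a point): Centre of the top face of the green button; moves with it; axes as the readout's. The button is flat, 24 mm in diameter, and lies 8 mm below the box's top face in a round well 26 mm in diameter. The red button is its twin, 72 mm away.
- zero_button (a joint): Travel of the green button (m): 0 up, 0.006 right down. It is sprung: about 1.5 N starts it, 5.1 N holds it right down; it comes back up when released.
- memory_button (a joint): Travel of the red button (m), same make as the green one: 0 up, 0.006 right down. To be left alone.
Mind the look-alikes: they are no part of the job. Of the things like the part that bears stand_hole, leave any that is purple or yellow; of the rest the larger one is meant.

How it is judged:
By the outcome, as a careful person would: the job done as asked, in the order asked, and still so for the second after the job is handed in, with the robot touching nothing.
It also fails if it takes over 40 s, if anything falls off the work surface, if the arm or the gripper's body presses on something with over 40 N, if the wrist force passes 120 N, or if a joint passes its speed limit or range.

## Working session

There is one attempt and no reset: what is moved stays moved. The work goes in short steps, Python scripts to look and compute and a tool call to move; the robot and the scene stay as the last step left them, time stands still between calls to the robot, and variables do not carry over. Pictures are saved under pics/ and viewed, at most 10 in all, crops included, and the job is handed in when it is done.

Besides the shell and the picture viewer there is one more tool, called after "Call:" as name([rows], argument=value, ...), one row to a line, values as JSON. jog_arm: Moves the arm, as the interface text tells. Shift numbers are shares of 0.08 m and turn numbers shares of 90 degrees, none past 1 either way. Its arguments: {"type":"object","properties":{"plan":{"type":"array"},"squeeze":{"type":"number"}},"required":["plan"]}

```bash
mkdir -p pics; python3 - <<'E'
from cell import readout, cams
import cv2
for n in("scene","top"):
    cv2.imwrite(f"pics/{n}0.png",cams.read_camera(n)); c=cams.calibration(n); print(n,c["K"],c["world_from_camera"])
s=readout.observe(); print(s["time"],s["tool_pos"],s["tool_rot"],s["opening"])
E
```

```text
scene [[486.50384569   0.         312.53748287]
 [  0.         486.50384569 241.50405191]
 [  0.           0.           1.        ]] [[-0.8099222  -0.39577838  0.43288047  0.19419526]
 [-0.58626547  0.56872643 -0.57692551  0.32658542]
 [-0.01785592 -0.72104765 -0.69265536  0.66363753]
 [ 0.          0.          0.          1.        ]]
top [[620.91184071   0.         318.5566484 ]
 [  0.         620.91184071 239.03251695]
 [  0.           0.           1.        ]] [[ 0.01496986 -0.99485536  0.10019343  0.46963027]
 [-0.99980586 -0.01360932  0.01424896 -0.14517807]
 [-0.01281209 -0.10038728 -0.99486594  0.91478725]
 [ 0.          0.          0.          1.        ]]
0.1 [0.15590177 0.50094427 0.2261403 ] [-3.14024510e+00 -1.49195167e-04  2.83978336e+00] 0.09183296803730841
```

View pics/top0.png

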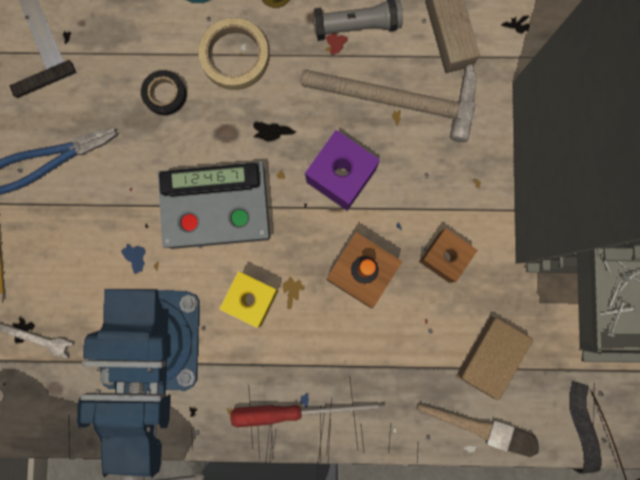

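View pics/scene0.png

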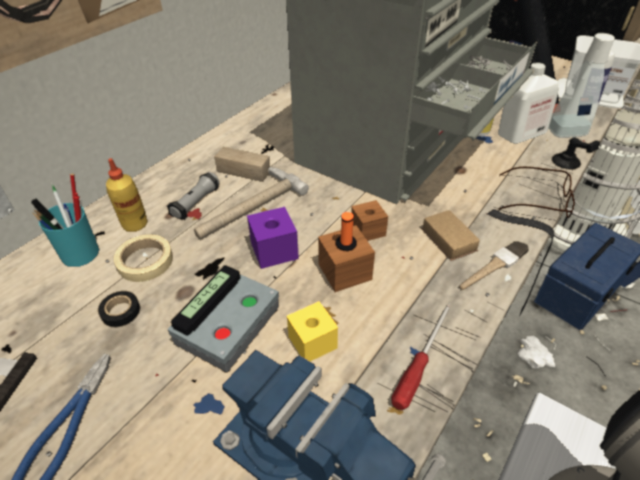

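Top view: the candidates for the block are purple (342,168), yellow (248,298), large wood (364,266, holding the orange stylus) and small wood (450,253). Purple and yellow are excluded, and of the rest the one at (364,266) is larger, so it is the one meant. The readout is at (214,205), with green at (240,217) and red at (190,222).

```bash
cat > h.py <<'E'
import numpy as np, cv2
from cell import cams, readout
def ray(n,uv):
    c=cams.calibration(n); T=np.array(c["world_from_camera"])
    d=T[:3,:3]@np.linalg.inv(c["K"])@np.array([uv[0],uv[1],1.]); return T[:3,3],d/np.linalg.norm(d)
def plane(n,uv,z):
    o,d=ray(n,uv); return o+d*(z-o[2])/d[2]
def tri(a,b):
    (o1,d1),(o2,d2)=ray("top",a),ray("scene",b)
    s=np.linalg.lstsq(np.c_[d1,-d2],o2-o1,rcond=None)[0]; p,q=o1+s[0]*d1,o2+s[1]*d2
    return (p+q)/2,np.linalg.norm(p-q)
def blob(im,lo,hi,box,smin=120,vmin=60):
    h=cv2.cvtColor(im,cv2.COLOR_BGR2HSV); m=cv2.inRange(h,(lo,smin,vmin),(hi,255,255))
    k=np.zeros_like(m); x0,y0,x1,y1=box; k[y0:y1,x0:x1]=255; m&=k
    n,l,s,c=cv2.connectedComponentsWithStats(m); i=1+np.argmax(s[1:,4]); return c[i],s[i],l==i
E
python3 - <<'E'
from h import *
t=cv2.imread("pics/top0.png"); s=cv2.imread("pics/scene0.png")
oc,os,om=blob(t,3,16,(350,250,385,285),215,150); print("orange",oc,os,plane("top",oc,.138))
sc,ss,sm=blob(s,3,16,(335,205,362,252),200,120); print("scene orange",sc,ss)
g,gs,_=blob(t,45,90,(225,200,258,235)); r,rs,_=blob(t,0,8,(175,205,205,240))
g2,g2s,_=blob(s,45,90,(235,285,265,315)); r2,r2s,_=blob(s,0,8,(205,320,240,345))
print(g,gs,r,rs,g2,r2)
G=plane("top",g,.037);R=plane("top",r,.037);print("G",G,plane("scene",g2,.037),tri(g,g2));print("R",R,plane("scene",r2,.037),np.linalg.norm(G-R))
d=R-G;print("readout yaw",np.degrees(np.arctan2(-d[0],d[1])))
# block top face: wood mask
h=cv2.cvtColor(t,cv2.COLOR_BGR2HSV);print("wood hsv",h[285,370],h[250,350],h[320,350])
cs=[plane("top",c,.072) for c in((361,226),(400,262),(373,306),(328,268))];print("corners",np.round(cs,3),np.mean(cs,0))
print("cabinet",[plane("top",p,z).round(3) for p,z in(((515,262),0),((515,80),0),((515,262),.3))])
print("vise",plane("top",(130,290),.1),plane("top",(200,290),.02))
cv2.imwrite("pics/crop1.png",np.hstack([cv2.resize(t[195:325,310:440],(400,400),interpolation=2),cv2.resize(s[200:300,300:400],(400,400),interpolation=2)]))
E
```

```text
Traceback (most recent call last):
  File "h.py", line 15, in blob
    n,l,s,c=cv2.connectedComponentsWithStats(m); i=1+np.argmax(s[1:,4]); return c[i],s[i],l==i
                                                     ~~~~~~~~~^^^^^^^^^
ValueError: attempt to get argmax of an empty sequence
```

```bash
python3 - <<'E'
from h import *
t=cv2.imread("pics/top0.png"); s=cv2.imread("pics/scene0.png")
H=cv2.cvtColor(t,cv2.COLOR_BGR2HSV);print(H[268,368],cv2.cvtColor(s,cv2.COLOR_BGR2HSV)[225,347],H[217,240],H[222,190],H[285,370])
oc,os,om=blob(t,3,16,(350,240,385,290),180,210); print("orange",oc,os,plane("top",oc,.138))
sc,ss,sm=blob(s,3,16,(335,205,362,252),170,190); print("scene orange",sc,ss)
g,gs,_=blob(t,45,90,(225,200,258,235)); r,rs,_=blob(t,0,8,(175,205,205,240))
g2,g2s,_=blob(s,45,90,(235,285,265,315)); r2,r2s,_=blob(s,0,8,(205,320,240,345))
print(g,gs,r,rs,g2,r2)
G=plane("top",g,.037);R=plane("top",r,.037);print("G",G,plane("scene",g2,.037),tri(g,g2));print("R",R,plane("scene",r2,.037),np.linalg.norm(G-R))
d=R-G;print("readout yaw",np.degrees(np.arctan2(-d[0],d[1])))
cs=[plane("top",c,.072) for c in((361,226),(400,262),(373,306),(328,268))];print("corners",np.round(cs,3),np.mean(cs,0))
print("cabinet",[plane("top",p,z).round(3) for p,z in(((515,262),0),((515,80),0),((515,262),.3))])
print("vise",plane("top",(130,290),.1),plane("top",(200,290),.02))
cv2.imwrite("pics/crop1.png",np.hstack([cv2.resize(t[195:325,310:440],(400,400),interpolation=2),cv2.resize(s[200:300,300:400],(400,400),interpolation=2)]))
E
```

```text
[ 14 199 208] [ 10 200 196] [ 66 155 127] [  1 208 189] [ 14 157 141]
orange [372. 267.] [372 267   1   1   1] [ 0.51363004 -0.20140518  0.138     ]
scene orange [347.96039604 233.11881188] [345 224   7  20 101]
[239.12182741 217.29441624] [232 210  16  16 197] [188.80172414 221.97413793] [181 214  17  17 232] [248.89534884 301.48837209] [222.01481481 333.04444444]
G [ 0.58768542 -0.01867511  0.037     ] [ 0.58827117 -0.01930258  0.037     ] (array([ 0.58759902, -0.01878391,  0.0379868 ]), np.float64(0.00011215658588429636))
R [0.5799907  0.05315374 0.037     ] [0.58089384 0.05251553 0.037     ] 0.07223982375977452
readout yaw 6.114529460557601
corners [[ 0.573 -0.191  0.072]
 [ 0.525 -0.244  0.072]
 [ 0.465 -0.208  0.072]
 [ 0.515 -0.147  0.072]] [ 0.51945776 -0.19732323  0.072     ]
cabinet [array([ 0.532, -0.421,  0.   ]), array([ 0.808, -0.426,  0.   ]), array([ 0.511, -0.331,  0.3  ])]
vise [0.48103387 0.11310834 0.1       ] [0.48364457 0.03726888 0.02      ]
```

View pics/crop1.png

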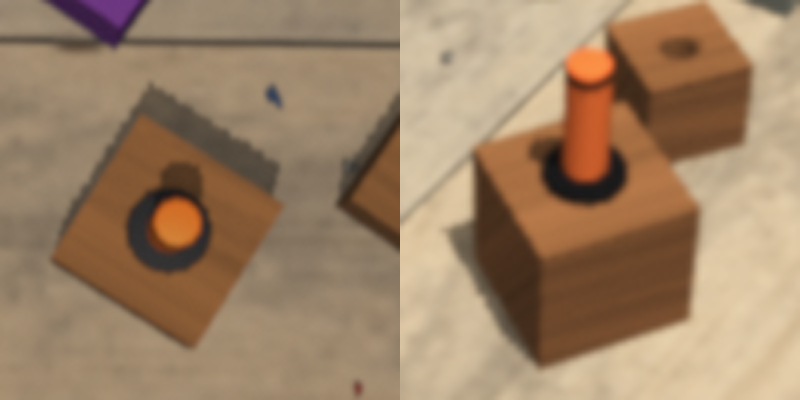

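The crop confirms it: the large natural-wood block carries the orange stylus and its black collar. The handle's top centre is at top px (367.5,267.1) and scene px (347.5,216.5), and the collar is at (365.2,269.8).

```bash
python3 - <<'E'
from h import *
f=lambda u,v:(310+u/3.077,195+v/3.077)
print("top",plane("top",f(177,222),.138),tri(f(177,222),(347.5,216.5)))
print("collar",plane("top",f(170,230),.078), plane("scene",(300+584/4-100,200+174/4),.078))
print("block",np.mean([plane("top",f(*p),.072) for p in((140,113),(282,206),(193,348),(52,261))],0))
E
```

```text
top [ 0.51336488 -0.19581479  0.138     ] (array([ 0.51326879, -0.19630234,  0.13362008]), np.float64(0.0007955301017962575))
collar [ 0.51319649 -0.19669047  0.078     ] [ 0.50981296 -0.19020079  0.078     ]
block [ 0.51277504 -0.19561411  0.072     ]
```

Call:
jog_arm([
  [0.5, -0.5, 0, 0, 1],
  [1, -1, 0, 0, 1],
  [1, -1, 0, 0, 1],
])

```text
time: 0.4
tool_pos: [0.2381, 0.4186, 0.2264]
tool_rot: [-3.14, 0.001, 2.837]
contact_force: [-1.4, 0.0, 0.1]
opening: 0.0915
grip_force: 0.0
```

Call:
jog_arm([
  [0.5, -0.5, 0, 0, 1],
  [1, -1, 0, 0, 1],
  [1, -1, 0, 0, 1],
])

```text
time: 0.7
tool_pos: [0.3183, 0.3388, 0.2266]
tool_rot: [-3.141, 0.001, 2.836]
contact_force: [-1.3, 0.0, 0.3]
opening: 0.0921
grip_force: 0.0
```

Call:
jog_arm([
  [0.5, -0.5, 0, 0, 1],
  [1, -1, 0, 0, 1],
  [1, -1, 0, 0, 1],
])

```text
time: 1.0
tool_pos: [0.3984, 0.2591, 0.2265]
tool_rot: [-3.141, 0.001, 2.836]
contact_force: [-0.8, 0.4, -0.3]
opening: 0.0917
grip_force: 0.0
```

Call:
jog_arm([
  [0.12, -0.5, 0, 0, 1],
  [0.24, -0.95, 0, 0, 1],
  [0.24, -0.95, 0, 0, 1],
])

```text
time: 1.3
tool_pos: [0.4157, 0.1831, 0.2265]
tool_rot: [-3.141, -0.0, 2.836]
contact_force: [1.4, 0.1, -0.5]
opening: 0.0916
grip_force: 0.0
```

Call:
jog_arm([
  [0.12, -0.5, 0, 0, 1],
  [0.24, -0.95, 0, 0, 1],
  [0.24, -0.95, 0, 0, 1],
])

```text
time: 1.6
tool_pos: [0.435, 0.1077, 0.2267]
tool_rot: [-3.141, 0.0, 2.837]
contact_force: [-0.5, 0.1, 0.8]
opening: 0.0921
grip_force: 0.0
```

Call:
jog_arm([
  [0.12, -0.5, 0, 0, 1],
  [0.24, -0.95, 0, 0, 1],
  [0.24, -0.95, 0, 0, 1],
])

```text
time: 1.9
tool_pos: [0.4545, 0.032, 0.2266]
tool_rot: [-3.141, 0.0, 2.837]
contact_force: [0.4, 0.9, 0.1]
opening: 0.0919
grip_force: 0.0
```

Call:
jog_arm([
  [0.12, -0.5, 0, 0, 1],
  [0.24, -0.95, 0, 0, 1],
  [0.24, -0.95, 0, 0, 1],
])

```text
time: 2.2
tool_pos: [0.4739, -0.0438, 0.2265]
tool_rot: [3.142, 0.001, 2.837]
contact_force: [-0.0, 0.8, -0.7]
opening: 0.0917
grip_force: 0.0
```

Call:
jog_arm([
  [0.12, -0.5, 0, 0, 1],
  [0.24, -0.95, 0, 0, 1],
  [0.24, -0.95, 0, 0, 1],
])

```text
time: 2.5
tool_pos: [0.4932, -0.1196, 0.2264]
tool_rot: [3.142, 0.0, 2.838]
contact_force: [-1.0, 0.7, -0.5]
opening: 0.092
grip_force: 0.0
```

Call:
jog_arm([
  [0.12, -0.5, 0, 0, 1],
  [0.24, -0.95, 0, 0, 1],
  [0.24, -0.95, 0, 0, 1],
  [0.24, -0.95, 0, 0, 1],
])

```text
time: 2.9
tool_pos: [0.5113, -0.1925, 0.2262]
tool_rot: [3.14, -0.002, 2.84]
contact_force: [-0.1, 1.2, -0.6]
opening: 0.0918
grip_force: 0.0
```

Call:
jog_arm([
  [0.025, -0.012, -0.4, 0, 1],
  [0.025, -0.012, -0.86, 0, 1],
  [0.025, -0.012, -0.86, 0, 1],
])

```text
time: 3.2
tool_pos: [0.5106, -0.1915, 0.154]
tool_rot: [3.139, -0.01, 2.842]
contact_force: [-0.3, 1.1, 0.1]
opening: 0.0919
grip_force: 0.0
```

Call:
jog_arm([
  [0, 0, -0.4, 0, 1],
  [0, 0, -0.7, 0, 1],
  [0, 0, -0.86, 0, 1],
  [0, 0, -0.86, 0, 1],
])

```text
time: 3.6
tool_pos: [0.5129, -0.1943, 0.0889]
tool_rot: [3.141, -0.002, 2.841]
contact_force: [0.6, 0.2, 1.0]
opening: 0.0917
grip_force: 0.0
```

Call:
jog_arm([
  [0, 0, 0, 0, -1],
  [0, 0, 0, 0, -1],
  [0, 0, 0, 0, -1],
  [0, 0, 0, 0, -1],
  [0, 0, 0, 0, -1],
  [0, 0, 0, 0, -1],
  [0, 0, 0, 0, -1],
  [0, 0, 0, 0, -1],
], squeeze=35)

```text
time: 4.4
tool_pos: [0.5132, -0.1957, 0.0891]
tool_rot: [3.141, -0.0, 2.84]
contact_force: [0.0, -1.0, -0.4]
opening: 0.0324
grip_force: 0.0
```

Call:
jog_arm([
  [0, 0, 0, 0, -1],
  [0, 0, 0, 0, -1],
  [0, 0, 0, 0, -1],
  [0, 0, 0, 0, -1],
  [0, 0, 0, 0, -1],
])

```text
time: 4.9
tool_pos: [0.5132, -0.1956, 0.0891]
tool_rot: [3.141, -0.0, 2.84]
contact_force: [0.2, -0.7, -0.2]
opening: 0.0192
grip_force: 35.0
```

```bash
python3 - <<'E'
from cell import readout
s=readout.observe(); print({k:s[k] for k in("tool_pos","contact_force","torque","opening","grip_force")})
E
```

```text
{'tool_pos': array([ 0.51319449, -0.19564267,  0.08909234]), 'contact_force': array([ 0.16063804, -0.74895707, -0.24252355]), 'torque': array([ 0.01527026, -0.05583687,  0.03086233]), 'opening': 0.019180779306807085, 'grip_force': 34.99953746795654}
```

Call:
jog_arm([
  [0, 0, 0.2, 0, -1],
  [0, 0, 0.5, 0, -1],
  [0, 0, 0.8, 0, -1],
  [0, 0, 1, 0, -1],
  [0, 0, 1, 0, -1],
])

```text
time: 5.4
tool_pos: [0.5144, -0.1963, 0.1714]
tool_rot: [-3.141, 0.005, 2.84]
contact_force: [-0.0, -0.5, -0.1]
opening: 0.0195
grip_force: 35.0
```

Call:
jog_arm([
  [0, 0, 0.25, 0, -1],
  [0, 0, 0.25, 0, -1],
  [0, 0, 0.25, 0, -1],
])

```text
time: 5.7
tool_pos: [0.513, -0.1955, 0.1881]
tool_rot: [3.141, -0.001, 2.84]
contact_force: [-0.8, 0.3, -0.8]
opening: 0.0199
grip_force: 35.0
```

```bash
python3 - <<'E'
from h import *
a=cams.read_camera("scene"); b=cams.read_camera("top")
cv2.imwrite("pics/lift.png",np.hstack([cv2.resize(a[120:300,250:450],(400,360),interpolation=2),cv2.resize(b[180:360,270:470],(400,360),interpolation=2)]))
E
```

```text
(no output)
```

View pics/lift.png

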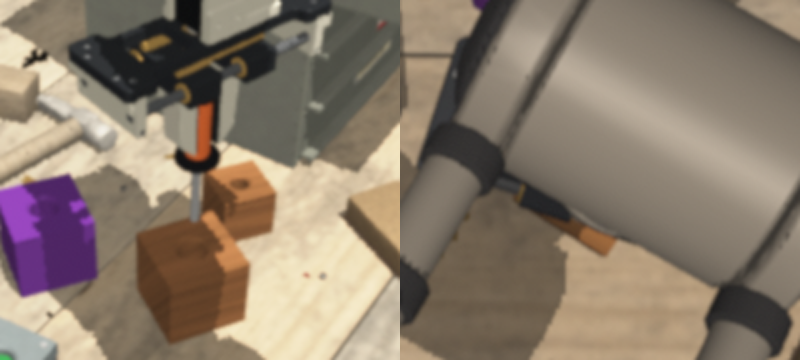

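The stylus hangs straight in the gripper, with its tip at scene px (348,230), clear of the block. Next I move over the green button.

Call:
jog_arm([
  [0.15, 0.36, 0, 0, -1],
  [0.31, 0.74, 0, 0, -1],
  [0.31, 0.74, 0, 0, -1],
])

```text
time: 6.1
tool_pos: [0.5386, -0.1333, 0.188]
tool_rot: [3.14, -0.002, 2.843]
contact_force: [0.2, -0.6, -1.1]
opening: 0.0194
grip_force: 35.0
```

Call:
jog_arm([
  [0.15, 0.36, 0, 0, -1],
  [0.31, 0.74, 0, 0, -1],
  [0.31, 0.74, 0, 0, -1],
])

```text
time: 6.4
tool_pos: [0.5633, -0.0746, 0.1881]
tool_rot: [3.141, -0.001, 2.843]
contact_force: [-0.4, -0.8, -0.5]
opening: 0.0195
grip_force: 35.0
```

Call:
jog_arm([
  [0.15, 0.36, 0, 0, -1],
  [0.31, 0.74, 0, 0, -1],
  [0.31, 0.74, 0, 0, -1],
  [0.31, 0.74, 0, 0, -1],
  [0.31, 0.74, 0, 0, -1],
])

```text
time: 6.9
tool_pos: [0.5871, -0.0193, 0.1886]
tool_rot: [-3.141, -0.001, 2.839]
contact_force: [-0.6, -0.8, -0.3]
opening: 0.0193
grip_force: 35.0
```

Call:
jog_arm([
  [0, 0, -0.3, 0, -1],
  [0, 0, -0.5, 0, -1],
  [0, 0, -0.5, 0, -1],
  [0, 0, -0.5, 0, -1],
])

```text
time: 7.3
tool_pos: [0.5875, -0.0191, 0.1494]
tool_rot: [-3.141, -0.0, 2.839]
contact_force: [0.1, -0.3, -0.5]
opening: 0.0197
grip_force: 35.0
```

```bash
python3 - <<'E'
from h import *
a=cams.read_camera("scene"); s=readout.observe(); p=s["tool_pos"]
c=cams.calibration("scene"); T=np.linalg.inv(c["world_from_camera"]); 
def pr(q):
    q=c["K"]@(T[:3,:3]@q+T[:3,3]); return q[:2]/q[2]
print(p,s["tool_rot"],"tip exp",pr(p-[0,0,.082]),"collar exp",pr(p-[0,0,.014]),"green",pr(np.array([.588,-.019,.037])))
cv2.imwrite("pics/over.png",cv2.resize(a[220:340,170:330],(800,600),interpolation=2))
E
```

```text
[ 0.58800333 -0.01890972  0.15002386] [3.14147409e+00 1.28167821e-03 2.83891434e+00] tip exp [246.76661499 289.45655107] collar exp [241.74988176 260.08523303] green [248.89779424 301.67925309]
```

View pics/over.png

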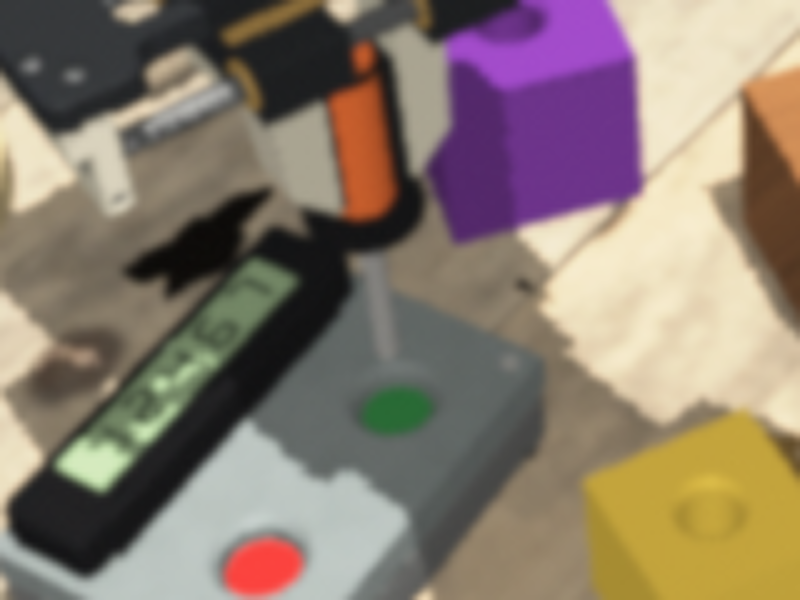

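The tip is at scene px (247,292), right above the green button at (249,302). The collar is clear of the hood. Pressing in stages, watching the force.

Call:
jog_arm([
  [0, 0, -0.15, 0, -1],
  [0, 0, -0.3, 0, -1],
  [0, 0, -0.4, 0, -1],
  [0, 0, -0.4, 0, -1],
  [0, 0, -0.4, 0, -1],
])

```text
time: 7.85
tool_pos: [0.5874, -0.0181, 0.1171]
tool_rot: [-3.141, -0.001, 2.84]
contact_force: [-1.2, -0.8, 2.5]
opening: 0.0196
grip_force: 35.0
```

Call:
jog_arm([
  [0, 0, -0.02, 0, -1],
  [0, 0, -0.04, 0, -1],
  [0, 0, -0.04, 0, -1],
  [0, 0, -0.04, 0, -1],
])

```text
time: 8.25
tool_pos: [0.5876, -0.0181, 0.1142]
tool_rot: [3.142, -0.0, 2.84]
contact_force: [-2.4, -0.9, 4.0]
opening: 0.0192
grip_force: 35.0
```

Call:
jog_arm([
  [0, 0, -0.02, 0, -1],
  [0, 0, -0.03, 0, -1],
  [0, 0, -0.03, 0, -1],
  [0, 0, -0.03, 0, -1],
])

```text
time: 8.65
tool_pos: [0.5879, -0.0181, 0.1128]
tool_rot: [3.141, 0.001, 2.84]
contact_force: [-3.4, 0.3, 11.0]
opening: 0.0198
grip_force: 35.0
```

Call:
jog_arm([
  [0, 0, -0.01, 0, -1],
  [0, 0, -0.02, 0, -1],
  [0, 0, -0.02, 0, -1],
  [0, 0, -0.02, 0, -1],
])

```text
time: 9.05
tool_pos: [0.5883, -0.0182, 0.1125]
tool_rot: [3.141, 0.003, 2.84]
contact_force: [-5.6, -0.4, 17.8]
opening: 0.019
grip_force: 35.0
```

Bottomed: 17.8 N with the tip at z = 0.0305. Lifting off and going back.

Call:
jog_arm([
  [0, 0, 0.1, 0, -1],
  [0, 0, 0.5, 0, -1],
  [0, 0, 0.99, 0, -1],
  [0, 0, 0.99, 0, -1],
  [0, 0, 0.99, 0, -1],
])

```text
time: 9.55
tool_pos: [0.5881, -0.018, 0.1895]
tool_rot: [3.141, 0.002, 2.84]
contact_force: [0.2, 0.7, -1.8]
opening: 0.0194
grip_force: 35.0
```

Call:
jog_arm([
  [-0.15, -0.36, 0, 0, -1],
  [-0.31, -0.74, 0, 0, -1],
  [-0.31, -0.74, 0, 0, -1],
])

```text
time: 9.85
tool_pos: [0.561, -0.0799, 0.1871]
tool_rot: [-3.14, -0.004, 2.837]
contact_force: [-0.1, 1.0, -1.4]
opening: 0.0196
grip_force: 35.0
```

Call:
jog_arm([
  [-0.15, -0.36, 0, 0, -1],
  [-0.31, -0.74, 0, 0, -1],
  [-0.31, -0.74, 0, 0, -1],
])

```text
time: 10.15
tool_pos: [0.5366, -0.1387, 0.1875]
tool_rot: [-3.141, -0.003, 2.837]
contact_force: [-0.3, -0.8, -1.4]
opening: 0.0195
grip_force: 35.0
```

Call:
jog_arm([
  [-0.15, -0.36, 0, 0, -1],
  [-0.31, -0.74, 0, 0, -1],
  [-0.31, -0.74, 0, 0, -1],
  [-0.31, -0.74, 0, 0, -1],
  [-0.31, -0.74, 0, 0, -1],
  [-0.31, -0.74, 0, 0, -1],
])

```text
time: 10.75
tool_pos: [0.5137, -0.1945, 0.1888]
tool_rot: [3.141, -0.0, 2.841]
contact_force: [0.6, 0.3, 0.1]
opening: 0.0193
grip_force: 35.0
```

```bash
python3 - <<'E'
from h import *
a=cams.read_camera("scene"); s=readout.observe(); p=s["tool_pos"]
c=cams.calibration("scene"); T=np.linalg.inv(c["world_from_camera"]); 
def pr(q):
    q=c["K"]@(T[:3,:3]@q+T[:3,3]); return q[:2]/q[2]
print(p,s["tool_rot"],"tip exp",pr(p-[0,0,.082]),"collar exp",pr(p-[0,0,.014]),"hole",pr(np.array([.513,-.1957,.072])))
cv2.imwrite("pics/back.png",cv2.resize(a[190:390,160:400],(720,600),interpolation=2))
E
```

```text
[ 0.51360961 -0.19458306  0.18892662] [ 3.14119206e+00 -2.60698426e-04  2.84119406e+00] tip exp [346.04062308 228.87493402] collar exp [347.31054436 197.42768047] hole [346.08646598 243.44365135]
```

View pics/back.png

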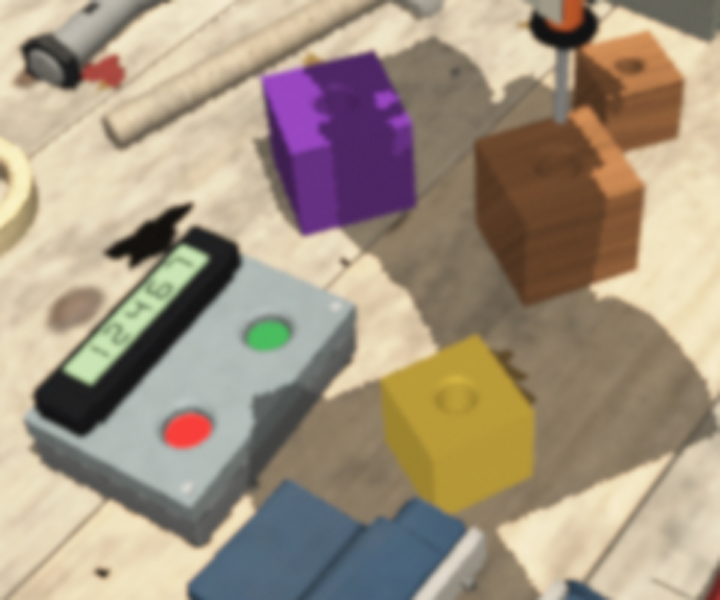

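The tip is at crop (561,118), i.e. px (347,229), as expected, so the stylus hasn't slipped. It sits over the hole at crop (558,160). The button is back up. Lowering into the hole.

Call:
jog_arm([
  [-0.005, -0.012, -0.1, 0, -1],
  [-0.005, -0.012, -0.25, 0, -1],
  [-0.005, -0.012, -0.45, 0, -1],
  [-0.005, -0.012, -0.6, 0, -1],
  [-0.005, -0.012, -0.6, 0, -1],
])

```text
time: 11.3
tool_pos: [0.5116, -0.1959, 0.1387]
tool_rot: [3.141, -0.005, 2.84]
contact_force: [-0.2, 0.4, -0.8]
opening: 0.0194
grip_force: 35.0
```

Call:
jog_arm([
  [0, 0, -0.2, 0, -1],
  [0, 0, -0.4, 0, -1],
  [0, 0, -0.55, 0, -1],
  [0, 0, -0.62, 0, -1],
  [0, 0, -0.62, 0, -1],
  [0, 0, -0.62, 0, -1],
])

```text
time: 11.9
tool_pos: [0.5132, -0.1968, 0.0921]
tool_rot: [-3.142, 0.001, 2.84]
contact_force: [-0.3, 0.1, 0.2]
opening: 0.0193
grip_force: 35.0
```

No contact yet; about 3 mm to go.

Call:
jog_arm([
  [0, 0.008, -0.01, 0, -1],
  [0, 0.008, -0.025, 0, -1],
  [0, 0.008, -0.025, 0, -1],
  [0, 0.008, -0.025, 0, -1],
])

```text
time: 12.3
tool_pos: [0.5129, -0.196, 0.0897]
tool_rot: [3.142, 0.0, 2.84]
contact_force: [0.5, -0.2, -0.5]
opening: 0.0191
grip_force: 35.0
```

Call:
jog_arm([
  [0, 0, -0.006, 0, -1],
  [0, 0, -0.012, 0, -1],
  [0, 0, -0.012, 0, -1],
  [0, 0, -0.012, 0, -1],
])

```text
time: 12.7
tool_pos: [0.5129, -0.196, 0.089]
tool_rot: [-3.142, 0.001, 2.84]
contact_force: [-2.6, 0.8, 5.5]
opening: 0.0193
grip_force: 35.0
```

Seated, with 5.5 N on the wood. Opening the fingers.

Call:
jog_arm([
  [0, 0, 0, 0, -0.5],
  [0, 0, 0, 0, -0.3],
  [0, 0, 0, 0, 0],
  [0, 0, 0, 0, 0.5],
  [0, 0, 0, 0, 1],
  [0, 0, 0, 0, 1],
  [0, 0, 0, 0, 1],
  [0, 0, 0, 0, 1],
  [0, 0, 0, 0, 1],
  [0, 0, 0, 0, 1],
])

```text
time: 13.7
tool_pos: [0.5128, -0.196, 0.0886]
tool_rot: [3.142, -0.0, 2.84]
contact_force: [0.0, -0.6, 0.1]
opening: 0.0896
grip_force: 0.0
```

Call:
jog_arm([
  [0, 0, 0.2, 0, 1],
  [0, 0, 0.5, 0, 1],
  [0, 0, 0.9, 0, 1],
  [0, 0, 1, 0, 1],
  [0, 0, 1, 0, 1],
])

```text
time: 14.2
tool_pos: [0.5135, -0.1963, 0.1698]
tool_rot: [-3.141, 0.003, 2.84]
contact_force: [1.0, 0.2, -0.6]
opening: 0.0916
grip_force: 0.0
```

Call:
jog_arm([
  [0, 0.3, 0.6, 0, 1],
  [-0.4, 0.9, 0.6, 0, 1],
  [-0.4, 0.9, 0.6, 0, 1],
])

```text
time: 14.5
tool_pos: [0.4784, -0.1207, 0.216]
tool_rot: [3.14, -0.003, 2.842]
contact_force: [-0.0, -0.2, -1.8]
opening: 0.0921
grip_force: 0.0
```

Call:
jog_arm([
  [-0.3, 0.5, 0, 0, 1],
  [-0.4, 0.9, 0, 0, 1],
  [-0.4, 0.9, 0, 0, 1],
])

```text
time: 14.8
tool_pos: [0.4468, -0.0491, 0.2152]
tool_rot: [3.141, -0.004, 2.843]
contact_force: [0.3, -0.2, 0.3]
opening: 0.0918
grip_force: 0.0
```

Call:
jog_arm([
  [0, 0.5, 0, 0, 1],
  [0, 0.95, 0, 0, 1],
  [0, 0.95, 0, 0, 1],
  [0, 0.95, 0, 0, 1],
])

```text
time: 15.2
tool_pos: [0.4488, 0.0239, 0.2156]
tool_rot: [-3.141, -0.001, 2.842]
contact_force: [-0.6, -0.8, -0.1]
opening: 0.092
grip_force: 0.0
```

```bash
python3 - <<'E'
from h import *
a=cams.read_camera("scene"); b=cams.read_camera("top"); print(readout.observe()["time"])
cv2.imwrite("pics/end.png",np.hstack([cv2.resize(a[190:340,200:400],(400,300),interpolation=2),cv2.resize(b[195:345,290:490],(400,300),interpolation=2)]))
E
```

```text
15.3
```

View pics/end.png

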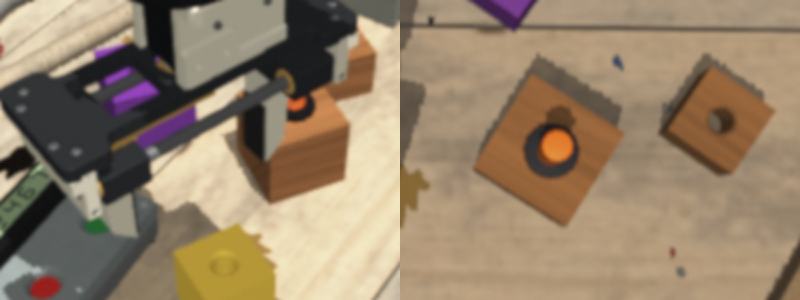

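The stylus stands upright in the large wooden block: the top view has the handle at crop (556,145) and the collar centred on the block, as at the start. The arm is clear of everything.

```bash
python3 -c "
from cell import ticket; print(ticket.hand_in())"
```

```text
the job is handed in; nothing more can be done
None
```

The job is handed in at about 15 s: I pressed the green button with the stylus tip until it bottomed (about 18 N), left the red button alone, and put the stylus back upright and let go. The display still read 12467 after the press.

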